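# Complete a cobalt line blend on the sample rail

## Task

Complete the cobalt line blend on the sample rail: stand the four blue test tiles from the ware board upright in the four empty bays, one to a bay, so that the row darkens step by step from the white end tile to the near-black navy one. Square each tile to the row like the end tiles and set it down without dropping it. Leave the brown and green tiles where they are and the end tiles standing in their bays.

Things in the scene. Friction and masses are not known exactly. Their poses are not given: they have to be found in the camera images.
- tile_pale: Loose blue tile: palest blue, clearly bluer than the white end tile. Inverted-T tile 75 mm high: foot 36 (x) by 40 (y) by 7 mm thick, on its middle an upright plate 9 mm thick (x), 40 mm wide (y); front and back alike. Origin: centre of the foot's underside; z up. About 85 g. Starts upright on the plywood ware board, top 12 mm above the table, places and yaw at random.
- tile_light: Loose blue tile: light sky blue, second palest of the four blues. Inverted-T tile 75 mm high: foot 36 (x) by 40 (y) by 7 mm thick, on its middle an upright plate 9 mm thick (x), 40 mm wide (y); front and back alike. Origin: centre of the foot's underside; z up. About 85 g. Starts upright on the plywood ware board, top 12 mm above the table, places and yaw at random.
- tile_mid: Loose blue tile: medium blue, second darkest of the four blues. Inverted-T tile 75 mm high: foot 36 (x) by 40 (y) by 7 mm thick, on its middle an upright plate 9 mm thick (x), 40 mm wide (y); front and back alike. Origin: centre of the foot's underside; z up. About 85 g. Starts upright on the plywood ware board, top 12 mm above the table, places and yaw at random.
- tile_deep: Loose blue tile: deep blue, darkest of the four (the end tile is near-black). Inverted-T tile 75 mm high: foot 36 (x) by 40 (y) by 7 mm thick, on its middle an upright plate 9 mm thick (x), 40 mm wide (y); front and back alike. Origin: centre of the foot's underside; z up. About 85 g. Starts upright on the plywood ware board, top 12 mm above the table, places and yaw at random.
- end_white: White glazed tile of the same form and size, standing loose in the bay at one end of the rail (either end): the start of the row.
- end_navy: Almost black navy tile of the same form and size, standing loose in the bay at the rail's other end: the end of the row.
- tile_brown: Loose amber-brown tile of the same form, among the blue ones on the ware board; belongs to another trial and stays where it is.
- tile_green: Loose green tile of the same form, among the blue ones on the ware board; belongs to another trial and stays where it is.
- rail: Low wooden rail fixed to the table, 400 (y) by 68 mm (x). Origin: centre of its underside. Six equal bays in a row, centres at x = 0, y = -150, -90, -30, 30, 90, 150 mm; the outer two hold the end tiles, the inner four are empty. Bay: 52 (x) by 56 mm (y) inside, floor 10 mm above the origin, walls 9 mm above the floor. Tiles stand with their y along the rail's y (either way round).
Things that resemble listed ones, but are neither listed nor needed, are in the scene too. What is shaped like the tile_light but yellow is not meant.

How it is judged:
By the outcome, as a careful person would: the job done as asked, in the order asked, and still so for the second after the job is handed in, with the robot touching nothing.
It also fails if it takes over 112 s, if anything falls off the work surface, if the arm or the gripper's body presses on something with over 40 N, if the wrist force passes 120 N, or if a joint passes its speed limit or range.

## Robot

A 7-joint arm with a two-finger parallel gripper is mounted at the origin on the work surface; the furniture and walls round the work are solid. World frame = base frame: x ahead of the robot, y to its left, z up, the work surface at z = 0. Lengths are in m, angles in rad, forces in N, time in s.
With the tool pointing down it reaches from about 0.4 to 0.85 m from the base axis. Payload 10.4 kg.
Tool frame: the origin (TCP) lies on the centre line of the jaws, within the pads' length; the fingertips stand 11 mm ahead of it and the grasp point (between the pads) lies 8 mm behind it; z points along the fingers, y is the line along which they close (so a half turn about z gives the same grasp; the last joint's range is limited). The gripper opens to 87 mm and grips with 3 to 60 N. Pads are 19 mm wide; open, the fingers measure 117 mm over their backs; the gripper's body (75 mm by 190 mm) begins 51 mm behind the grasp point.
Start: joints at [-0.023, 0.332, -0.065, 1.46, 0.022, 1.35, -0.088], TCP at [0.625, 0, 0.234] pointing down, gripper open.
Joint ranges: [-2.6, 2.6], [-0.5, 2.12], [-1.47, 1.34], [0.16, 2.42], [-1.27, 4.41], [0.06, 2.06], [-2.6, 2.6]. Speed limits (rad/s): [2.22, 2.22, 2.79, 2.79, 3.14, 3.14, 3.14].

## Interface

Orientations are given as a unit quaternion [x, y, z, w].
In Python, from bench import r gives the robot as it stands.
- The arm moves only by the shell command python3 -m pendant 'ROWS' [OPENING] [FORCE]. ROWS is JSON, a list of rows, each a list of 4 numbers: the shift along the tool's x, y, z in m, then the turn about the tool's z in rad. A call has 1 to 8 rows; each row shifts and turns the commanded pose from where the row before left it, along the tool's axes as they then stand; what a row does not reach is not made up. A row lasts 1/12 s, in which the tool goes at most 41.7 mm and 7.16 degrees, less where a joint would pass 70% of its speed; a pose out of reach is approached as far as the arm can. A call with a gripper value outside its range is refused whole. OPENING is the opening, from 0 (shut) to 1 (fully open), set as the call begins (- or left out, the last holds). The fingers move at their own pace and stop on an object; FORCE is the grip in N (left out, the last holds). Time passes only in rows, so rows that do not move let the fingers close. It gives the time, the measured TCP pose, the force, the opening and the grip force at its end, in the units of the state.
- r.read_state(): the state, without advancing time (a new reading comes with each control period).
- r.camera(name): name is "scene" or "side" or "wrist"; returns a dict with "img" (384x512x3 uint8, red, green, blue), "camera_matrix" (3x3 intrinsics, pixels), "xyz" and "attitude" of the camera in the world. Camera axes: x right, y down, z forward; pixel columns grow to the right and rows downward; lengths in m; the calibration is good to about 2 mm. A picture is of the moment at which its call begins. There is no depth.
- r.close_job(): hands the job in; it is judged then, once.
Trained networks look in the newest picture that a camera, given by its name, has taken for a name from the list of things; names that differ only in an ending like _2 or _b are one class to them, and where a whole thing is asked for, a point or a joint stands for the part that bears it (a point fixed in the world has none). Each returns a list of dicts, best first, with "score" (0 to 1); they miss things now and then, are a little off and sometimes report something else, mostly with a low value. They report only what shows in the picture. A call takes as long as a camera call. They do not tell look-alikes from the thing itself.
- r.outline_of(thing, camera): "mask" (384x512 bool, what is visible of it) and "bbox" ([centre column, centre row, width, height] in pixels, round what is visible of it).
The state is a dict: "time": time; "joint_positions": joint angles; "joint_vel": joint speeds; "joint_torque": joint torques, N m; "ee_pos": TCP position; "eef_rot": TCP orientation; "ft_force": force on the tool from outside, world axes, zero at the start; "torque": the same for the moment, N m; "width": finger opening in m; "grip_force": force on a finger pad.
Only numpy, scipy, OpenCV 4.12 (cv2) and the standard library are available. Lean on these libraries where they do the work, as an engineer would, in place of code of your own. Each camera call takes 0.05 s, during which the arm holds its last target. There are 200 camera calls.

## Working session

There is one attempt and no reset: what is moved stays moved. The work goes in short steps, Python scripts to look and compute and a shell command to move; the robot and the scene stay as the last step left them, time stands still between calls to the robot, and variables do not carry over. Pictures are saved under pics/ and viewed, at most 14 in all, crops included, and the job is handed in when it is done.

```bash
mkdir -p pics; ls; python3 - <<'E'
from bench import r
import cv2
s=r.read_state(); print({k:s[k] for k in('time','ee_pos','eef_rot','width','ft_force')})
for n in("scene","wrist"):
    c=r.camera(n); cv2.imwrite(f"pics/{n}0.png",c["img"][:,:,::-1]); print(n,c["camera_matrix"],c["xyz"],c["attitude"])
E
```

```text
pics
{'time': 0.0, 'ee_pos': array([6.24640598e-01, 1.20792666e-05, 2.32753699e-01]), 'eef_rot': array([ 7.07087523e-01,  7.07125699e-01, -5.12223286e-04, -4.67081569e-04]), 'width': 0.08703527886608896, 'ft_force': array([-0.0662136 , -0.75964763, -0.4149124 ])}
scene [[348.9163449    0.         255.83592123]
 [  0.         348.9163449  186.36826604]
 [  0.           0.           1.        ]] [0.0897303  0.48665553 0.73158585] [-0.41970049  0.83931294 -0.30437486  0.16358859]
wrist [[312.2509889    0.         254.04657487]
 [  0.         312.2509889  191.71612583]
 [  0.           0.           1.        ]] [0.62564026 0.08287658 0.38338526] [ 9.88388221e-01 -7.08457216e-05 -5.19686508e-04  1.51948840e-01]
```

View pics/scene0.png

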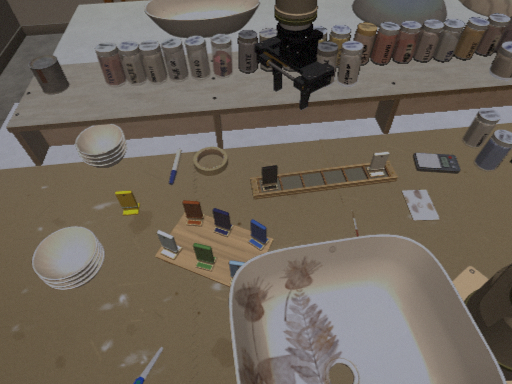

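View pics/wrist0.png

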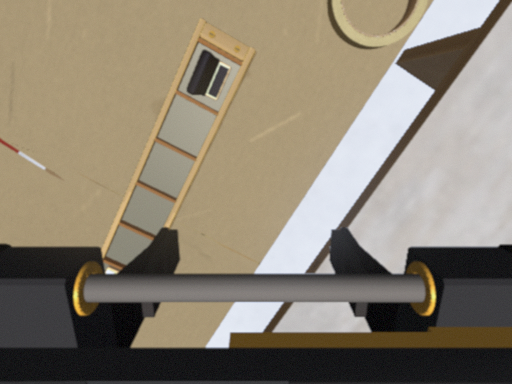

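The scene picture shows the rail with navy at (270,178) and white at (378,163). The board tiles are pale (170,243), brown (193,212), deep (222,221), mid (258,234), green (204,256) and light (237,268, partly hidden). A yellow look-alike sits off the board at (127,202). The wrist view shows the rail running from (228,40) to (110,265), with navy at (210,75).

```bash
cat > h.py <<'E'
import numpy as np, cv2
from bench import r
from scipy.spatial.transform import Rotation as R
def ray(c,px,z):
    px=np.atleast_2d(px).astype(float); K=c["camera_matrix"]
    d=np.c_[(px[:,0]-K[0,2])/K[0,0],(px[:,1]-K[1,2])/K[1,1],np.ones(len(px))]@R.from_quat(c["attitude"]).as_matrix().T
    return c["xyz"]+d*((z-c["xyz"][2])/d[:,2])[:,None]
def proj(c,P):
    q=(np.atleast_2d(P)-c["xyz"])@R.from_quat(c["attitude"]).as_matrix(); K=c["camera_matrix"]
    return np.c_[K[0,0]*q[:,0]/q[:,2]+K[0,2],K[1,1]*q[:,1]/q[:,2]+K[1,2]]
def shot(n,f=None):
    c=r.camera(n)
    if f: cv2.imwrite(f"pics/{f}.png",c["img"][:,:,::-1])
    return c
E
python3 - <<'E'
from h import *
np.set_printoptions(precision=4,suppress=True)
c=shot("scene")
print("tiles pale brown deep mid green light",ray(c,[(168,254),(193,222),(221,232),(257,244),(204,266),(236,278)],.012)[:,:2],sep="\n")
print("board/rail corners",ray(c,[(251,186),(256,196),(396,179),(390,165)],.019)[:,:2])
w=shot("wrist")
print("rail w",ray(w,[(203,20),(254,50),(103,262)],.019)[:,:2])
for t in("tile_pale","tile_light","tile_mid","tile_deep","end_white"):
    print(t,[(np.round(d["bbox"]),round(d["score"],2)) for d in r.outline_of(t,"scene")[:4]])
s=shot("side","side0"); print(s["xyz"],s["attitude"])
E
```

```text
tiles pale brown deep mid green light
[[0.5486 0.4201]
 [0.5922 0.3281]
 [0.5248 0.2881]
 [0.4446 0.2381]
 [0.4711 0.3687]
 [0.403  0.327 ]]
board/rail corners [[ 0.5949  0.1464]
 [ 0.559   0.1563]
 [ 0.3768 -0.1799]
 [ 0.4208 -0.2086]]
rail w [[ 0.5722  0.1559]
 [ 0.6254  0.1272]
 [ 0.4263 -0.129 ]]
tile_pale [(array([170., 245.,  33.,  25.]), 0.73)]
tile_light [(array([127., 203.,  20.,  22.]), 0.85), (array([238., 271.,  14.,  18.]), 0.47)]
tile_mid [(array([256., 234.,  23.,  34.]), 0.8)]
tile_deep [(array([222., 224.,  20.,  26.]), 0.94)]
end_white [(array([378., 165.,  17.,  28.]), 0.75)]
[0.4183 1.0617 0.746 ] [-0.0713  0.8926 -0.4439  0.0335]
```

View pics/side0.png

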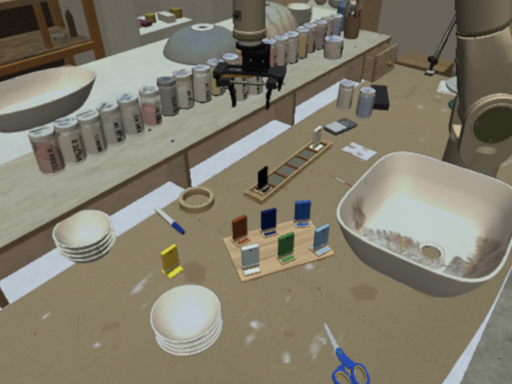

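The side view shows pale (250,260), brown (240,228), deep (268,220), mid (303,213), green (287,245) and light (321,238), with the yellow one off the board at (171,262). Next I move above the board for a close look.

```bash
python3 -m pendant '[[0.038,-0.014,-0.005,0],[0.038,-0.014,-0.005,0],[0.038,-0.014,-0.005,0],[0.038,-0.014,-0.005,0],[0.038,-0.014,-0.005,0],[0.038,-0.014,-0.005,0],[0.038,-0.014,-0.005,0],[0.038,-0.014,-0.005,0]]' 0.5 15
python3 -m pendant '[[0.03,-0.01,0,0],[0,0,0,0],[0,0,0,0]]'
python3 - <<'E'
from h import *
c=shot("wrist","w1"); print(c["xyz"],c["attitude"]); print(r.read_state()["joint_positions"])
for t in("tile_pale","tile_light","tile_mid","tile_deep","tile_green","tile_brown"):
    print(t,[(np.round(d["bbox"]),round(d["score"],2),np.median(c["img"][d["mask"]],0)) for d in r.outline_of(t,"wrist")[:4]])
E
```

```text
time: 1.17
ee_pos: [0.512, 0.3056, 0.2741]
eef_rot: [0.707, 0.707, 0.0, 0.0]
ft_force: [1.1, 0.0, -1.3]
width: 0.0458
grip_force: 0.0
time: 1.42
ee_pos: [0.5017, 0.3361, 0.2735]
eef_rot: [0.706, 0.709, 0.0, -0.0]
ft_force: [0.1, -0.7, -0.2]
width: 0.044
grip_force: 0.0
[0.50223683 0.41894854 0.42411262] [9.88427390e-01 1.92908530e-03 3.01954760e-04 1.51682172e-01]
[-0.44738258  0.28193956 -0.26758839  1.44850718  0.07481476  1.42134236
 -0.71506039]
tile_pale [(array([299., 101.,  44.,  40.]), 0.58, array([240., 243., 246.]))]
tile_light [(array([172., 176.,  47.,  48.]), 0.8, array([197., 232., 247.])), (array([455.,  82.,  72.,  44.]), 0.63, array([124., 118.,   0.]))]
tile_mid [(array([217., 238.,  36.,  35.]), 0.92, array([ 84., 127., 133.]))]
tile_deep [(array([275., 206.,  37.,  45.]), 0.75, array([ 70.,  71., 106.]))]
tile_green [(array([237., 143.,  32.,  42.]), 0.7, array([140., 198., 120.]))]
tile_brown [(array([329., 176.,  47.,  42.]), 0.95, array([154.,  99.,  51.]))]
```

View pics/w1.png

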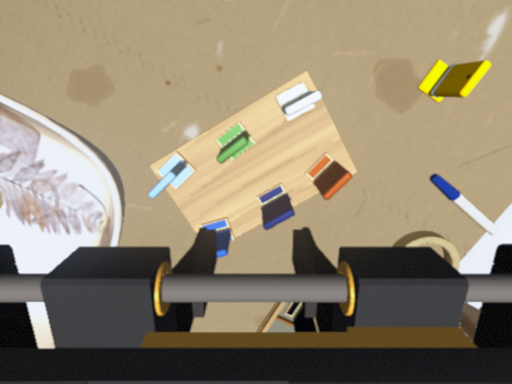

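The wrist view shows pale (299,100), green (235,143), brown (330,176), deep (275,207), mid (216,238, partly behind a finger), light (172,176) and yellow off the board at (455,80). The colours agree with the names. Next I fit the tile poses.

```bash
cat >> h.py <<'E'
from scipy.optimize import minimize
B=lambda hx,hy,z0,z1:np.array([[sx*hx,sy*hy,z] for sx in(-1,1) for sy in(-1,1) for z in(z0,z1)])
FOOT,PLATE=B(.018,.02,0,.007),B(.0045,.02,.007,.075)
S=4
def sil(c,p,z0):
    m=np.zeros((384*S,512*S),np.uint8); M=R.from_euler("z",p[2]).as_matrix()
    for b in(FOOT,PLATE):
        q=proj(c,b@M.T+[p[0],p[1],z0]); cv2.fillConvexPoly(m,cv2.convexHull(((q+.5)*S).astype(np.int32)),1)
    return m
def fit(c,mask,z0=.012):
    T=cv2.resize(mask.astype(np.uint8),None,fx=S,fy=S,interpolation=0); v,u=np.nonzero(mask)
    g=ray(c,[u.mean(),v.mean()],z0+.03)[0]
    def cost(p):
        m=sil(c,p,z0); return -(m&T).sum()/(m|T).sum()
    best=None
    for a in np.arange(0,np.pi,np.pi/6):
        s0=np.array([[0,0,0],[.012,0,0],[0,.012,0],[0,0,.3]])+[g[0],g[1],a]
        o=minimize(cost,s0[0],method="Nelder-Mead",options=dict(initial_simplex=s0,xatol=1e-4,fatol=1e-4,maxiter=200))
        if best is None or o.fun<best.fun: best=o
    p=best.x.copy(); p[2]=(p[2]+np.pi/2)%np.pi-np.pi/2
    return p,-best.fun
E
python3 - <<'E'
from h import *
np.set_printoptions(precision=4,suppress=True)
c=shot("wrist"); im=c["img"].copy()
for t in("tile_pale","tile_light","tile_mid","tile_deep","tile_green","tile_brown"):
    d=r.outline_of(t,"wrist")
    if not d: print(t,"none");continue
    p,i=fit(c,d[0]["mask"]); print(t,p,np.degrees(p[2]).round(1),round(i,3))
    cs,_=cv2.findContours(cv2.resize(sil(c,p,.012),(512,384),interpolation=0),0,1); cv2.drawContours(im,cs,-1,(255,0,255),1)
cv2.imwrite("pics/w1fit.png",cv2.resize(im[60:270,120:380,::-1],None,fx=2.8,fy=2.8,interpolation=0))
E
```

```text
tile_pale [ 0.5612  0.4676 -0.3   ] -17.2 -0.0
tile_light [ 0.4514  0.3055 -0.0889] -5.1 -0.0
tile_mid [ 0.4992  0.2443 -0.2   ] -11.5 -0.0
tile_deep [ 0.5855  0.301  -0.8   ] -45.8 -0.0
tile_green [ 0.5186  0.3908 -0.2667] -15.3 -0.0
tile_brown [ 0.6524  0.3296 -1.    ] -57.3 -0.0h.py:28: RuntimeWarning: overflow encountered in scalar negative
  m=sil(c,p,z0); return -(m&T).sum()/(m|T).sum()
```

View pics/w1fit.png

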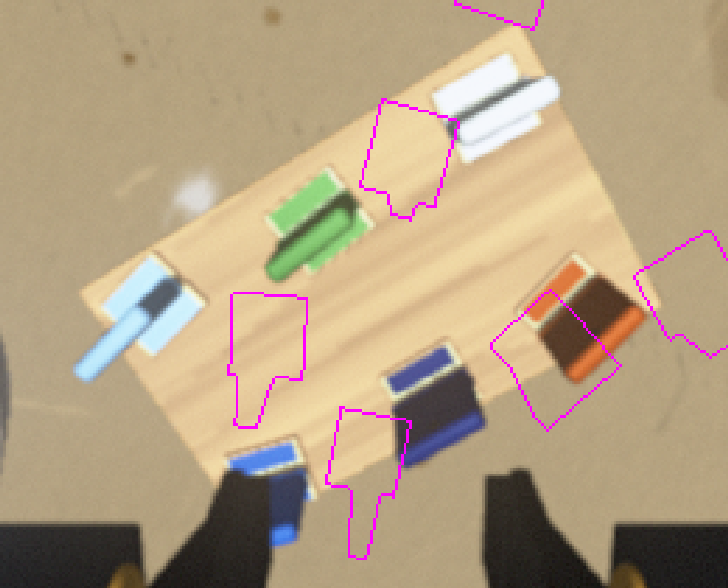

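```bash
sed -i 's|return -(m&T).sum()/(m|T).sum()|return -float((m\&T).sum())/float((m\|T).sum())|' h.py; grep -n float h.py
python3 - <<'E'
from h import *
np.set_printoptions(precision=4,suppress=True)
c=shot("wrist"); im=c["img"].copy()
for t in("tile_pale","tile_light","tile_mid","tile_deep","tile_green","tile_brown"):
    d=r.outline_of(t,"wrist")
    if not d: print(t,"none");continue
    p,i=fit(c,d[0]["mask"]); print(t,p,np.degrees(p[2]).round(1),round(i,3))
    cs,_=cv2.findContours(cv2.resize(sil(c,p,.012),(512,384),interpolation=0),0,1); cv2.drawContours(im,cs,-1,(255,0,255),1)
cv2.imwrite("pics/w1fitb.png",cv2.resize(im[60:270,120:380,::-1],None,fx=2.8,fy=2.8,interpolation=0))
E
```

```text
5:    px=np.atleast_2d(px).astype(float); K=c["camera_matrix"]
tile_pale [ 0.562   0.4679 -0.3   ] -17.2 -0.0
tile_light [ 0.4512  0.3054 -0.0889] -5.1 -0.0
tile_mid [ 0.5038  0.2495 -0.8667] -49.7 -0.0
tile_deep [ 0.5853  0.301  -0.8   ] -45.8 -0.0
tile_green none
tile_brown [ 0.652   0.3291 -1.    ] -57.3 -0.0sed: -e expression #1, char 35: unknown option to 's'
h.py:28: RuntimeWarning: overflow encountered in scalar negative
  m=sil(c,p,z0); return -(m&T).sum()/(m|T).sum()
```

View pics/w1fitb.png

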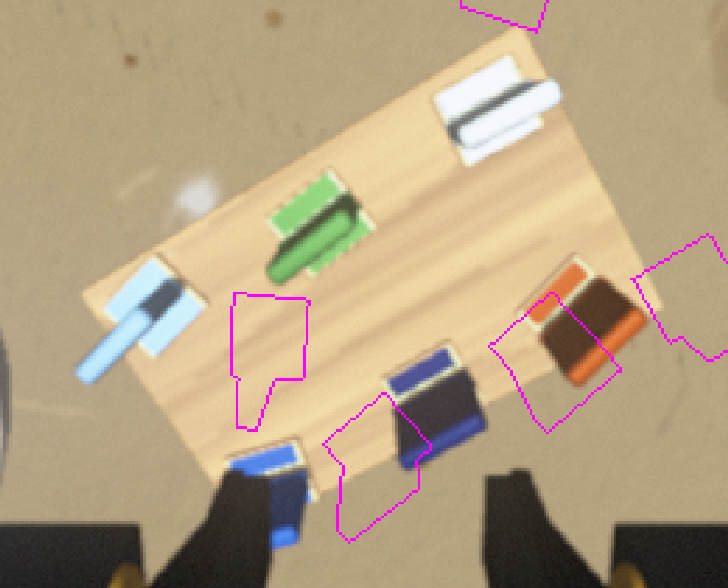

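The sed edit failed, so those outlines are the unconverged start guesses. I'll fix it and re-run.

```bash
python3 - <<'E'
s=open("h.py").read(); s=s.replace("-(m&T).sum()/(m|T).sum()","-float((m&T).sum())/float((m|T).sum())"); open("h.py","w").write(s)
E
python3 - <<'E'
from h import *
np.set_printoptions(precision=4,suppress=True)
c=shot("wrist"); im=c["img"].copy()
for t in("tile_pale","tile_light","tile_mid","tile_deep","tile_green","tile_brown"):
    d=r.outline_of(t,"wrist")
    if not d: print(t,"none");continue
    p,i=fit(c,d[0]["mask"]); print(t,p,np.degrees(p[2]).round(1),round(i,3))
    cs,_=cv2.findContours(cv2.resize(sil(c,p,.012),(512,384),interpolation=0),0,1); cv2.drawContours(im,cs,-1,(255,0,255),1)
cv2.imwrite("pics/w1fitc.png",cv2.resize(im[60:270,120:380,::-1],None,fx=2.8,fy=2.8,interpolation=0))
E
```

```text
tile_pale [ 0.5539  0.4094 -1.0839] -62.1 0.951
tile_light [ 0.7288  0.435  -0.6738] -38.6 0.894
tile_mid none
tile_deep [ 0.5318  0.2793 -1.0253] -58.7 0.947
tile_green [ 0.4783  0.3601 -0.9173] -52.6 0.954
tile_brown [ 0.5968  0.3206 -0.7061] -40.5 0.914
```

View pics/w1fitc.png

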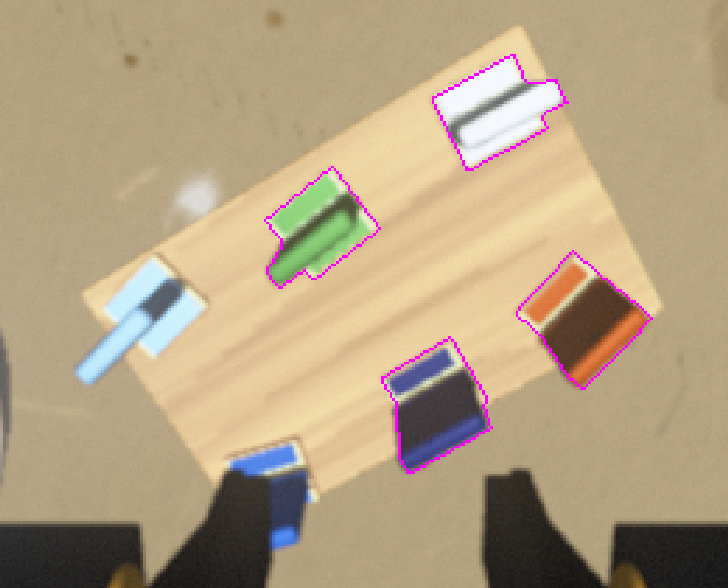

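The outlines fit very well. Next I fit the rail from the scene and side cameras, with the end tiles as a cross-check.

```bash
cat >rail.py <<'E'
from h import *
np.set_printoptions(precision=4,suppress=True)
RB=B(.034,.2,0,.019)
def railfit(cams,g):
    data=[]
    for n in cams:
        c=shot(n); d=r.outline_of("rail",n)
        if not d: print(n,"no rail"); continue
        m=d[0]["mask"]; ign=np.zeros_like(m)
        for t in("end_white","end_navy"):
            for e in r.outline_of(t,n)[:1]:
                ign|=e["mask"]; p,i=fit(c,e["mask"],.010); print(n,t,p,np.degrees(p[2]),round(i,3))
        up=lambda a:cv2.resize(a.astype(np.uint8),None,fx=S,fy=S,interpolation=0)
        data.append((c,up(m),1-up(cv2.dilate(ign.astype(np.uint8),np.ones((3,3))))))
    def cost(p):
        M=R.from_euler("z",p[2]).as_matrix(); t=0
        for c,T,k in data:
            m=np.zeros((384*S,512*S),np.uint8); q=proj(c,RB@M.T+[p[0],p[1],0]); cv2.fillConvexPoly(m,cv2.convexHull(((q+.5)*S).astype(np.int32)),1)
            t-=float((m&T&k).sum())/float(((m|T)&k).sum())
        return t/len(data)
    s0=np.array([[0,0,0],[.01,0,0],[0,.01,0],[0,0,.1]])+g
    o=minimize(cost,s0[0],method="Nelder-Mead",options=dict(initial_simplex=s0,xatol=1e-4,fatol=1e-5)); return o.x,o.fun
if __name__=="__main__":
    for cs in(["scene"],["side"],["scene","side"]):
        p,f=railfit(cs,[.49,-.02,-.47]); print(cs,p,np.degrees(p[2]),f)
    M=R.from_euler("z",p[2]).as_matrix()
    for y in(-.15,-.09,-.03,.03,.09,.15): print(y,(M@[0,y,0]+[p[0],p[1],0])[:2])
E
python3 rail.py
```

```text
scene end_white [ 0.4329 -0.1607 -0.3729] -21.366118634312333 0.852
scene end_navy [ 0.5719  0.104  -0.5477] -31.38024997493484 0.873
['scene'] [ 0.5035 -0.0305 -0.4894] -28.04288026262042 -0.9110152261329237
side end_white [ 0.4365 -0.1698  0.0193] 1.104378300391358 0.381
side end_navy [ 0.5718  0.0999 -0.2788] -15.971526986625621 0.814
['side'] [ 0.5026 -0.0362 -0.4859] -27.83908711817275 -0.8571161468850498
scene end_white [ 0.4327 -0.1597 -0.4933] -28.262630570519185 0.935
scene end_navy [ 0.5728  0.1015 -0.4038] -23.138620456479213 0.914
side end_navy [ 0.5738  0.0961 -0.3506] -20.08965395354174 0.796
['scene', 'side'] [ 0.5022 -0.0318 -0.4829] -27.667895844687266 -0.8400328954482468
-0.15 [ 0.4325 -0.1646]
-0.09 [ 0.4604 -0.1115]
-0.03 [ 0.4882 -0.0584]
0.03 [ 0.5161 -0.0052]
0.09 [0.544  0.0479]
0.15 [0.5718 0.1011]
```

```bash
cat >go.py <<'E'
import sys; from h import *
x,y,z,psi=map(float,sys.argv[1:5])   # target TCP x y z, yaw (deg) of the tile x axis
s=r.read_state(); M=R.from_quat(s["eef_rot"]).as_matrix()
d=M.T@(np.array([x,y,z])-s["ee_pos"]); a=np.arctan2(M[1,1],M[0,1])
t=-(np.radians(psi)-a); t=(t+np.pi/2)%np.pi-np.pi/2
print("shift now-frame",d.round(4),"turn",t.round(4),"j7",s["joint_positions"][6].round(2),"tool z",M[:,2].round(3))
E
python3 go.py 0.554 0.409 0.12 -62.1
```

```text
shift now-frame [0.075  0.0509 0.1536] turn 1.0838 j7 -0.72 tool z [ 0.  0. -1.]
```

```bash
python3 -m pendant '[[0.025,0.017,0.02,0],[0.025,0.017,0.02,0],[0.025,0.017,0.02,0],[0,0,0.02,0.12],[0,0,0.02,0.12],[0,0,0.02,0.12],[0,0,0.02,0.12],[0,0,0.01,0.12]]'
python3 -m pendant '[[0,0,0.004,0.12],[0,0,0,0.12],[0,0,0,0.12],[0,0,0,0.12],[0,0,0,0],[0,0,0,0]]'
python3 go.py 0.554 0.409 0.054 -62.1
```

```text
time: 4.28
ee_pos: [0.5531, 0.4083, 0.1205]
eef_rot: [0.886, 0.464, -0.002, 0.0]
ft_force: [0.8, -0.2, -0.3]
width: 0.0434
grip_force: 0.0
time: 4.78
ee_pos: [0.554, 0.4091, 0.1195]
eef_rot: [0.97, 0.245, 0.0, 0.0]
ft_force: [0.5, 0.2, -0.6]
width: 0.0437
grip_force: 0.0
shift now-frame [-0.      0.0001  0.0655] turn 0.0078 j7 -1.8 tool z [ 0. -0. -1.]
```

```bash
python3 -m pendant '[[0,0,0.022,0.008],[0,0,0.022,0],[0,0,0.021,0],[0,0,0,0]]'
python3 -m pendant '[[0,0,0,0],[0,0,0,0],[0,0,0,0],[0,0,0,0],[0,0,0,0],[0,0,0,0]]' 0 15
python3 go.py 0.554 0.409 0.054 -62.1
```

```text
time: 5.12
ee_pos: [0.5519, 0.4073, 0.0499]
eef_rot: [0.97, 0.241, -0.003, 0.001]
ft_force: [-1.8, -1.4, -0.9]
width: 0.0434
grip_force: 0.0
time: 5.62
ee_pos: [0.5543, 0.4093, 0.0553]
eef_rot: [0.971, 0.239, 0.001, -0.0]
ft_force: [-0.3, 0.5, -0.0]
width: 0.0109
grip_force: 0.2
shift now-frame [-0.0004  0.0001  0.0013] turn -0.0038 j7 -1.82 tool z [ 0.001  0.001 -1.   ]
```

```bash
python3 -m pendant '[[0,0,0,0],[0,0,0,0],[0,0,-0.015,0],[0,0,-0.035,0],[0,0,-0.04,0],[0,0,-0.035,0],[0,0,0,0]]'
python3 go.py 0.460 -0.111 0.17 -27.8
```

```text
time: 6.2
ee_pos: [0.5566, 0.4111, 0.1883]
eef_rot: [0.971, 0.239, 0.005, -0.002]
ft_force: [0.7, -0.2, 0.2]
width: 0.009
grip_force: 15.0
shift now-frame [-0.3281  0.4176  0.0136] turn -0.603 j7 -1.81 tool z [ 0.009  0.007 -1.   ]
```

```bash
python3 -m pendant '[[-0.0117,0.0149,0,0],[-0.0234,0.0298,0,0],[-0.0234,0.0298,0,0],[-0.0234,0.0298,0,0],[-0.0234,0.0298,0,0],[-0.0234,0.0298,0,0],[-0.0234,0.0298,0,0],[-0.0234,0.0298,0,0]]'
python3 -m pendant '[[-0.0234,0.0298,0,0],[-0.0234,0.0298,0,0],[-0.0234,0.0298,0,0],[-0.0234,0.0298,0,0],[-0.0234,0.0298,0,0],[-0.0234,0.0298,0,0],[-0.0117,0.0149,0,-0.06],[0,0,0,-0.12]]'
python3 -m pendant '[[0,0,0,-0.12],[0,0,0,-0.12],[0,0,0,-0.12],[0,0,0,-0.06],[0,0,0,0],[0,0,0,0]]'
cat >look.py <<'E'
import sys; from rail import *
for k in range(2):
    p,f=railfit(["wrist"],[.5025,-.032,-.485]); print(p,np.degrees(p[2]),f)
c=shot("wrist",sys.argv[1])
im=c["img"].copy(); M=R.from_euler("z",p[2]).as_matrix()
q=proj(c,RB@M.T+[p[0],p[1],0]); cv2.drawContours(im,[cv2.convexHull(q.astype(np.int32))],-1,(255,0,255),1)
for y in(-.15,-.09,-.03,.03,.09,.15):
    b=np.array([[a*.026,y+e*.028,.010] for a,e in((1,1),(1,-1),(-1,-1),(-1,1))])@M.T+[p[0],p[1],0]
    cv2.polylines(im,[proj(c,b).astype(np.int32)],True,(0,255,255),1)
cv2.imwrite(f"pics/{sys.argv[1]}.png",im[:,:,::-1])
E
python3 look.py rl1; python3 go.py 0.460 -0.111 0.17 -27.8
```

```text
time: 6.87
ee_pos: [0.5016, 0.1278, 0.1793]
eef_rot: [0.971, 0.239, 0.0, -0.0]
ft_force: [0.6, 0.7, -0.6]
width: 0.0092
grip_force: 15.0
time: 7.53
ee_pos: [0.4561, -0.1177, 0.1795]
eef_rot: [0.946, 0.323, -0.0, 0.001]
ft_force: [0.2, -0.5, -1.9]
width: 0.0091
grip_force: 15.0
time: 8.03
ee_pos: [0.4574, -0.1126, 0.1794]
eef_rot: [0.858, 0.514, -0.0, -0.0]
ft_force: [-0.3, -0.2, -2.2]
width: 0.009
grip_force: 15.0
wrist end_white [0.5232 0.0114 1.0857] 62.206748294286534 0.187
[ 0.5025 -0.032  -0.485 ] -27.788453063844926 0.0
wrist end_navy [0.5248 0.0107 1.0799] 61.87603879589516 0.187
[ 0.5455  0.0432 -0.5068] -29.03684812735258 -0.03585147247119078
shift now-frame [0.0025 0.0014 0.0096] turn -0.0031 j7 -0.34 tool z [ 0.  0. -1.]
```

View pics/rl1.png

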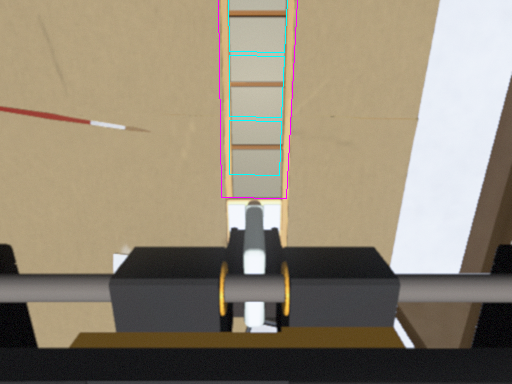

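The view shows the tile held at (255,230), with the dividers at rows 14, 84, 147 and about 202. The magenta fit is invalid because its mask was poor. I'll compare the two-camera prior with the divider pixels instead.

```bash
python3 - <<'E'
from h import *
np.set_printoptions(precision=1,suppress=True)
c=shot("wrist"); p=np.array([.5025,-.032,np.radians(-27.7)]); M=R.from_euler("z",p[2]).as_matrix()
for y in(-.06,0,.06): print(y,proj(c,np.array([[x,y,.019] for x in(-.026,.026)])@M.T+[p[0],p[1],0]))
# measured: wood/grey transitions along rows and columns
hsv=cv2.cvtColor(c["img"],cv2.COLOR_RGB2HSV).astype(int)
for row in(30,50,100,120,165,175): print(row,"grey bay cols",[ (lambda k:(k.min(),k.max()))(200+np.nonzero(hsv[row,200:320,1]<60)[0])])
print("divider rows",np.nonzero(hsv[0:205,245:268,1].mean(1)>70)[0])
pts=ray(c,[(260,14),(258,84),(257,147)],.019); print((pts*1000))
E
```

```text
-0.06 [[229.4 147.1]
 [281.4 146.8]]
0 [[227.5  83.6]
 [282.7  83.3]]
0.06 [[225.4  11.9]
 [284.2  11.5]]
30 grey bay cols [(np.int64(229), np.int64(285))]
50 grey bay cols [(np.int64(230), np.int64(284))]
100 grey bay cols [(np.int64(231), np.int64(283))]
120 grey bay cols [(np.int64(231), np.int64(282))]
165 grey bay cols [(np.int64(233), np.int64(281))]
175 grey bay cols [(np.int64(233), np.int64(281))]
divider rows [ 10  11  12  13  14  15  16  82  83  84  85  86 145 146 147 148 198 199
 200]
[[533.6  17.4  19. ]
 [504.7 -33.7  19. ]
 [476.  -85.9  19. ]]
```

The prior matches the dividers to about a pixel. I adopt yaw -28° and rail centre (0.5037,-0.0326), then place pale at bay -90.

```bash
python3 go.py 0.4614 -0.1121 0.065 -28
```

```text
shift now-frame [0.0022 0.0032 0.1145] turn 0.0004 j7 -0.34 tool z [ 0.  0. -1.]
```

```bash
python3 -m pendant '[[0.001,0.0015,0.015,0],[0.001,0.0015,0.03,0],[0,0,0.03,0],[0,0,0.025,0],[0,0,0.0145,0],[0,0,0,0],[0,0,0,0]]'
python3 -m pendant '[[0,0,0.004,0],[0,0,0.003,0],[0,0,0.002,0],[0,0,0.001,0],[0,0,0,0]]'
python3 go.py 0.4614 -0.1121 0.053 -28
```

```text
time: 9.12
ee_pos: [0.4608, -0.1122, 0.0649]
eef_rot: [0.857, 0.515, -0.001, -0.0]
ft_force: [0.4, 0.1, 0.3]
width: 0.009
grip_force: 15.0
time: 9.53
ee_pos: [0.4612, -0.1122, 0.0552]
eef_rot: [0.857, 0.515, 0.0, 0.0]
ft_force: [0.4, 0.4, -0.4]
width: 0.0087
grip_force: 15.0
shift now-frame [0.0002 0.0001 0.0022] turn 0.0007 j7 -0.3 tool z [ 0.  0. -1.]
```

```bash
python3 -m pendant '[[0,0,0.001,0],[0,0,0.001,0],[0,0,0,0],[0,0,0,0]]'; python3 -m pendant '[[0,0,0.001,0],[0,0,0,0]]'
```

```text
time: 9.87
ee_pos: [0.4612, -0.1122, 0.0531]
eef_rot: [0.857, 0.515, 0.0, 0.0]
ft_force: [0.2, 0.2, -1.7]
width: 0.0089
grip_force: 15.0
time: 10.03
ee_pos: [0.4613, -0.1122, 0.0529]
eef_rot: [0.857, 0.515, 0.0, -0.0]
ft_force: [-4.7, 1.0, 11.2]
width: 0.0089
grip_force: 15.0
```

Contact at z = 0.053. Now I release and retreat.

```bash
python3 -m pendant '[[0,0,0,0],[0,0,0,0],[0,0,0,0],[0,0,0,0],[0,0,-0.01,0],[0,0,-0.03,0],[0,0,-0.04,0],[0,0,-0.03,0]]' 0.5 15
python3 go.py 0.532 0.275 0.18 -28; python3 go.py 0.532 0.279 0.12 -58.7
```

```text
time: 10.7
ee_pos: [0.4612, -0.1125, 0.1651]
eef_rot: [0.857, 0.515, 0.0, 0.0]
ft_force: [1.1, 0.3, -0.1]
width: 0.0427
grip_force: 0.0
shift now-frame [ 0.3754 -0.1193 -0.015 ] turn 0.0002 j7 -0.33 tool z [ 0.001 -0.    -1.   ]
shift now-frame [ 0.3789 -0.1212  0.045 ] turn 0.5361 j7 -0.33 tool z [ 0.001 -0.    -1.   ]
```

```bash
python3 -m pendant '[[0.0172,-0.0055,0,0],[0.0344,-0.011,0,0],[0.0344,-0.011,0,0],[0.0344,-0.011,0,0],[0.0344,-0.011,0,0],[0.0344,-0.011,0,0],[0.0344,-0.011,0,0],[0.0344,-0.011,0,0]]'
python3 -m pendant '[[0.0344,-0.011,0,0],[0.0344,-0.011,0,0],[0.0344,-0.011,0,0],[0.0172,-0.0055,0,0.056],[0,0,0.01,0.12],[0,0,0.015,0.12],[0,0,0.015,0.12],[0,0,0.005,0.12]]'
python3 -m pendant '[[0,0,0,0],[0,0,0,0]]'
python3 - <<'E'
from h import *
np.set_printoptions(precision=4,suppress=True)
c=shot("wrist","w2")
for t in("tile_deep","tile_mid","tile_light"):
    for d in r.outline_of(t,"wrist")[:2]:
        p,i=fit(c,d["mask"]); print(t,p,np.degrees(p[2]).round(1),round(i,3),np.round(d["bbox"]))
E
python3 go.py 0.532 0.279 0.054 -58.7
```

```text
time: 11.37
ee_pos: [0.5093, 0.156, 0.163]
eef_rot: [0.857, 0.515, 0.0, 0.0]
ft_force: [1.8, -0.3, 0.3]
width: 0.0437
grip_force: 0.0
time: 12.03
ee_pos: [0.5308, 0.2782, 0.1155]
eef_rot: [0.964, 0.267, -0.001, 0.001]
ft_force: [-0.8, -0.4, -0.3]
width: 0.0433
grip_force: 0.0
time: 12.2
ee_pos: [0.5317, 0.2788, 0.1176]
eef_rot: [0.962, 0.272, 0.0, 0.0]
ft_force: [-0.0, -0.1, -0.0]
width: 0.0433
grip_force: 0.0
tile_deep [ 0.5313  0.2785 -1.0191] -58.4 0.933 [256. 218.  46.  84.]
tile_mid [ 0.4209  0.2147 -1.0307] -59.1 0.383 [250. 302.  41.  61.]
tile_mid [0.5994 0.1315 0.3655] 20.9 0.458 [438. 264. 105. 148.]
shift now-frame [-0.0001 -0.0001  0.064 ] turn 0.0029 j7 -1.57 tool z [ 0.001  0.001 -1.   ]
```

View pics/w2.png

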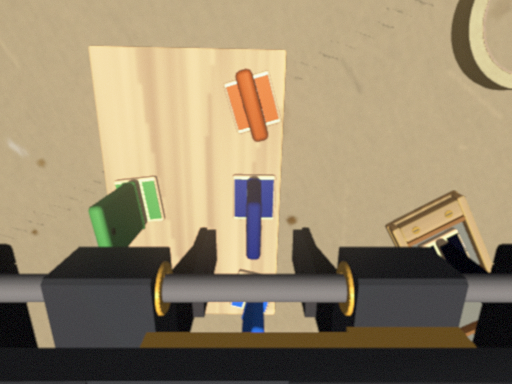

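The deep tile at (255,215) is centred between the fingers, and the brighter mid tile is visible below it at (253,315). I grasp deep.

```bash
python3 -m pendant '[[0,0,0.015,0.003],[0,0,0.025,0],[0,0,0.016,0],[0,0,0.007,0],[0,0,0,0],[0,0,0,0]]'
python3 -m pendant '[[0,0,0,0],[0,0,0,0],[0,0,0,0],[0,0,0,0],[0,0,0,0],[0,0,0,0],[0,0,0,0],[0,0,0,0]]' 0 15
python3 go.py 0.532 0.279 0.054 -58.7
python3 -m pendant '[[0,0,-0.015,0],[0,0,-0.035,0],[0,0,-0.04,0],[0,0,-0.025,0],[0,0,0,0]]'
python3 go.py 0.5460 0.0469 0.17 -28
```

```text
time: 12.9
ee_pos: [0.5321, 0.2789, 0.0548]
eef_rot: [0.963, 0.269, 0.0, -0.0]
ft_force: [-0.2, 0.5, 0.6]
width: 0.0435
grip_force: 0.0
time: 13.57
ee_pos: [0.5317, 0.2788, 0.0542]
eef_rot: [0.963, 0.269, 0.0, -0.0]
ft_force: [-0.4, 0.3, 1.1]
width: 0.0088
grip_force: 15.0
shift now-frame [ 0.0004 -0.0001  0.0002] turn -0.0025 j7 -1.58 tool z [ 0.  0. -1.]
time: 13.98
ee_pos: [0.5342, 0.2802, 0.1755]
eef_rot: [0.963, 0.268, 0.004, -0.001]
ft_force: [0.9, 0.3, -0.6]
width: 0.0089
grip_force: 15.0
shift now-frame [-0.1106  0.2057  0.0044] turn -0.5385 j7 -1.58 tool z [ 0.008  0.005 -1.   ]
```

```bash
python3 -m pendant '[[-0.0079,0.0147,0,0],[-0.0158,0.0294,0,0],[-0.0158,0.0294,0,0],[-0.0158,0.0294,0,0],[-0.0158,0.0294,0,0],[-0.0158,0.0294,0,0],[-0.0158,0.0294,0,0],[-0.0079,0.0147,0,-0.058]]'
python3 -m pendant '[[0,0,0,-0.12],[0,0,0,-0.12],[0,0,0,-0.12],[0,0,0,-0.12],[0,0,0,0],[0,0,0,0]]'
python3 go.py 0.5460 0.0469 0.065 -28
```

```text
time: 14.65
ee_pos: [0.5433, 0.0404, 0.1687]
eef_rot: [0.956, 0.294, -0.0, 0.001]
ft_force: [0.5, -0.4, -1.0]
width: 0.0087
grip_force: 15.0
time: 15.15
ee_pos: [0.5433, 0.0453, 0.1686]
eef_rot: [0.858, 0.513, -0.0, -0.0]
ft_force: [0.2, 0.1, -0.3]
width: 0.0086
grip_force: 15.0
shift now-frame [0.0027 0.0016 0.1036] turn -0.0042 j7 -0.64 tool z [-0. -0. -1.]
```

```bash
python3 -m pendant '[[0.0013,0.0008,0.015,-0.004],[0.0013,0.0008,0.03,0],[0,0,0.03,0],[0,0,0.02,0],[0,0,0.0085,0],[0,0,0,0],[0,0,0,0]]'
python3 -m pendant '[[0,0,0.004,0],[0,0,0.003,0],[0,0,0.002,0],[0,0,0.001,0],[0,0,0.001,0],[0,0,0,0],[0,0,0,0]]'
python3 go.py 0.5460 0.0469 0.0522 -28
```

```text
time: 15.73
ee_pos: [0.5465, 0.047, 0.0661]
eef_rot: [0.857, 0.516, 0.0, 0.0]
ft_force: [0.7, 0.9, -0.8]
width: 0.0092
grip_force: 15.0
time: 16.32
ee_pos: [0.5462, 0.0469, 0.0547]
eef_rot: [0.856, 0.517, 0.0, 0.0]
ft_force: [0.1, -0.5, -0.9]
width: 0.0091
grip_force: 15.0
shift now-frame [-0.0001 -0.0002  0.0025] turn 0.0036 j7 -0.62 tool z [ 0.  0. -1.]
```

```bash
python3 -m pendant '[[0,0,0.001,0.0036],[0,0,0.001,0],[0,0,0,0],[0,0,0,0]]'; python3 -m pendant '[[0,0,0.001,0],[0,0,0,0]]'
```

```text
time: 16.65
ee_pos: [0.5461, 0.0469, 0.0525]
eef_rot: [0.857, 0.515, -0.0, -0.0]
ft_force: [-0.6, -0.6, -1.5]
width: 0.0089
grip_force: 15.0
time: 16.82
ee_pos: [0.5463, 0.047, 0.052]
eef_rot: [0.857, 0.515, 0.0, 0.0]
ft_force: [-1.5, -0.2, 4.7]
width: 0.0091
grip_force: 15.0
```

```bash
python3 -m pendant '[[0,0,0,0],[0,0,0,0],[0,0,0,0],[0,0,0,0],[0,0,-0.01,0],[0,0,-0.03,0],[0,0,-0.04,0],[0,0,-0.04,0]]' 0.5 15
python3 go.py 0.43 0.15 0.21 -28
```

```text
time: 17.48
ee_pos: [0.5454, 0.0468, 0.1732]
eef_rot: [0.857, 0.515, -0.001, -0.0]
ft_force: [2.0, 0.6, 0.6]
width: 0.0427
grip_force: 0.0
shift now-frame [ 0.0369 -0.1504 -0.0367] turn -0.0001 j7 -0.64 tool z [-0.001 -0.    -1.   ]
```

```bash
python3 -m pendant '[[0.0045,-0.0188,-0.0045,0],[0.009,-0.0375,-0.009,0],[0.009,-0.0375,-0.009,0],[0.009,-0.0375,-0.009,0],[0.0045,-0.0188,-0.0045,0],[0,0,0,0],[0,0,0,0]]'
cat >see.py <<'E'
import sys; from h import *
np.set_printoptions(precision=4,suppress=True)
c=shot("wrist",sys.argv[1])
for t in sys.argv[2:]:
    for d in r.outline_of(t,"wrist")[:2]:
        p,i=fit(c,d["mask"]); print(t,p,np.degrees(p[2]).round(1),round(i,3),np.round(d["bbox"]),round(d["score"],2))
E
python3 see.py w3 tile_mid tile_light
```

```text
time: 18.07
ee_pos: [0.4303, 0.1498, 0.2087]
eef_rot: [0.857, 0.516, 0.001, 0.0]
ft_force: [0.5, -0.5, 1.3]
width: 0.0435
grip_force: 0.0
tile_mid [ 0.4512  0.2302 -1.2899] -73.9 0.948 [234.  96.  50.  47.] 0.7
tile_light [ 0.3982  0.319  -0.7889] -45.2 0.953 [139.  34.  60.  67.] 0.97
```

View pics/w3.png

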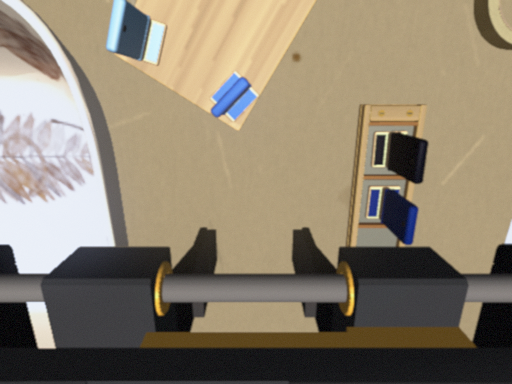

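The picture shows mid at (234,96) and light at (139,34), with navy and deep standing parallel in the rail. The big bowl rim on the left is near light, so I estimate its height and edge before going there.

```bash
python3 - <<'E'
from h import *
np.set_printoptions(precision=3,suppress=True)
w3=shot("wrist"); sc=shot("scene"); sd=shot("side")
w1=dict(w3); w1["xyz"]=np.array([0.50223683,0.41894854,0.42411262]); w1["attitude"]=np.array([9.88427390e-01,1.92908530e-03,3.01954760e-04,1.51682172e-01])
for z in(.06,.09,.12,.15,.18):
    print(z,"w1",ray(w1,[(60,118),(100,150),(122,190),(115,240)],z)[:,:2].ravel(),"w3",ray(w3,[(70,80),(110,170),(125,230)],z)[:,:2].ravel(),"\n   scene",ray(sc,[(232,285),(260,247),(330,238)],z)[:,:2].ravel(),"side",ray(sd,[(340,205),(365,175),(395,158)],z)[:,:2].ravel())
E
python3 go.py 0.4512 0.2302 0.12 -73.9
```

```text
0.06 w1 [0.282 0.392 0.322 0.355 0.342 0.306 0.324 0.239] w3 [0.331 0.309 0.313 0.225 0.289 0.165] 
   scene [0.374 0.353 0.411 0.254 0.335 0.115] side [ 0.353  0.199  0.284  0.05   0.191 -0.057]
0.09 w1 [0.3   0.394 0.337 0.36  0.355 0.315 0.339 0.254] w3 [0.345 0.301 0.329 0.224 0.307 0.171] 
   scene [0.362 0.359 0.396 0.264 0.324 0.132] side [ 0.356  0.237  0.29   0.094  0.201 -0.008]
0.12 w1 [0.318 0.396 0.352 0.366 0.368 0.325 0.354 0.268] w3 [0.359 0.292 0.345 0.224 0.325 0.176] 
   scene [0.349 0.365 0.382 0.275 0.313 0.149] side [0.359 0.274 0.296 0.138 0.211 0.041]
0.15 w1 [0.336 0.398 0.366 0.371 0.381 0.334 0.368 0.283] w3 [0.373 0.283 0.361 0.224 0.344 0.182] 
   scene [0.336 0.371 0.368 0.285 0.302 0.165] side [0.361 0.312 0.302 0.183 0.221 0.09 ]
0.18 w1 [0.354 0.401 0.381 0.376 0.395 0.343 0.383 0.298] w3 [0.387 0.274 0.377 0.223 0.362 0.188] 
   scene [0.323 0.377 0.353 0.296 0.291 0.182] side [0.364 0.35  0.307 0.227 0.231 0.139]
shift now-frame [ 0.0817 -0.0206  0.0872] turn 0.7996 j7 -0.92 tool z [-0.001 -0.    -1.   ]
```

The rim is about 0.117 high, with its edge near x = 0.365 at y = 0.3. Mid has clearance with a slightly high grip. For light I'll grip near the top and off-centre, away from the bowl. Mid comes first.

```bash
python3 -m pendant '[[0.0272,-0.0069,0.012,0],[0.0272,-0.0069,0.012,0.04],[0,0,0,0]]'
python3 go.py 0.4512 0.2302 0.12 -73.9
python3 -m pendant '[[0,0,0.008,0.12],[0,0,0.01,0.12],[0,0,0.01,0.12],[0,0,0.01,0.12],[0,0,0.01,0.12],[0,0,0.008,0.12],[0,0,0,0.04],[0,0,0,0]]'
python3 go.py 0.4512 0.2302 0.064 -73.9
```

```text
time: 18.62
ee_pos: [0.4432, 0.2076, 0.1812]
eef_rot: [0.867, 0.498, -0.001, -0.001]
ft_force: [-1.0, -0.4, -0.7]
width: 0.0437
grip_force: 0.0
shift now-frame [ 0.0236 -0.0044  0.0612] turn 0.7624 j7 -1.06 tool z [-0.003  0.    -1.   ]
time: 19.28
ee_pos: [0.4438, 0.203, 0.1268]
eef_rot: [0.99, 0.139, -0.001, 0.0]
ft_force: [0.2, 0.1, 0.1]
width: 0.0435
grip_force: 0.0
shift now-frame [ 0.0147 -0.0242  0.0628] turn -0.0016 j7 -1.82 tool z [-0.001 -0.001 -1.   ]
```

```bash
python3 -m pendant '[[0.0074,-0.0121,0,0],[0.0073,-0.0121,0,0],[0,0,0,0],[0,0,0,0]]'
python3 go.py 0.4512 0.2302 0.064 -73.9
python3 see.py w4 tile_mid
```

```text
time: 19.62
ee_pos: [0.4514, 0.2325, 0.1276]
eef_rot: [0.99, 0.142, 0.0, -0.0]
ft_force: [-0.8, -0.2, 0.1]
width: 0.0436
grip_force: 0.0
shift now-frame [-0.0008  0.0022  0.0636] turn 0.0041 j7 -1.86 tool z [ 0.  0. -1.]
tile_mid [ 0.4512  0.2305 -1.2646] -72.5 0.933 [253. 214.  43.  81.] 0.9
```

```bash
python3 -m pendant '[[-0.0005,0.002,0.015,0],[0,0,0.025,0],[0,0,0.016,0],[0,0,0.007,0],[0,0,0,0],[0,0,0,0]]'
python3 -m pendant '[[0,0,0,0],[0,0,0,0],[0,0,0,0],[0,0,0,0],[0,0,0,0],[0,0,0,0],[0,0,0,0],[0,0,0,0]]' 0 15
python3 go.py 0.4512 0.2302 0.064 -73.9
python3 -m pendant '[[0,0,-0.015,0],[0,0,-0.035,0],[0,0,-0.04,0],[0,0,-0.025,0],[0,0,0,0],[0,0,0,0]]'
python3 go.py 0.5178 -0.0061 0.18 -28
```

```text
time: 20.22
ee_pos: [0.4515, 0.2289, 0.065]
eef_rot: [0.99, 0.141, 0.0, 0.0]
ft_force: [-0.2, 0.7, -0.2]
width: 0.0434
grip_force: 0.0
time: 20.88
ee_pos: [0.4512, 0.2289, 0.0645]
eef_rot: [0.99, 0.141, -0.0, 0.0]
ft_force: [0.5, -0.6, -1.2]
width: 0.009
grip_force: 15.0
shift now-frame [ 0.0003 -0.0012  0.0005] turn 0.0012 j7 -1.86 tool z [-0. -0. -1.]
time: 21.38
ee_pos: [0.452, 0.2294, 0.1808]
eef_rot: [0.99, 0.141, 0.001, -0.001]
ft_force: [-1.0, -0.9, -1.7]
width: 0.0089
grip_force: 15.0
shift now-frame [-0.0023  0.2445  0.0006] turn -0.8 j7 -1.85 tool z [ 0.003  0.002 -1.   ]
```

```bash
python3 -m pendant '[[0,0.0175,0,0],[0,0.035,0,0],[-0.001,0.035,0,0],[-0.001,0.035,0,0],[0,0.035,0,0],[0,0.035,0,0],[0,0.035,0,0],[0,0.0175,0,0]]'
python3 -m pendant '[[0,0,0,-0.08],[0,0,0,-0.12],[0,0,0,-0.12],[0,0,0,-0.12],[0,0,0,-0.12],[0,0,0,-0.12],[0,0,0,-0.12],[0,0,0,0]]'
python3 -m pendant '[[0,0,0,0]]'
python3 go.py 0.5178 -0.0061 0.075 -28
```

```text
time: 22.05
ee_pos: [0.5172, -0.0118, 0.1779]
eef_rot: [0.99, 0.138, -0.001, 0.001]
ft_force: [-0.8, 0.6, -1.3]
width: 0.0088
grip_force: 15.0
time: 22.72
ee_pos: [0.5167, -0.007, 0.1778]
eef_rot: [0.856, 0.518, -0.001, -0.001]
ft_force: [-0.0, 0.5, -1.0]
width: 0.0087
grip_force: 15.0
time: 22.8
ee_pos: [0.517, -0.007, 0.1783]
eef_rot: [0.858, 0.513, -0.001, -0.0]
ft_force: [-0.1, 0.6, -1.1]
width: 0.0091
grip_force: 15.0
shift now-frame [0.0013 0.0005 0.1033] turn -0.0038 j7 -0.55 tool z [-0.002 -0.    -1.   ]
```

```bash
python3 -m pendant '[[0.001,0.0005,0.015,-0.003],[0,0,0.03,0],[0,0,0.03,0],[0,0,0.02,0],[0,0,0.0085,0],[0,0,0,0],[0,0,0,0]]'
python3 -m pendant '[[0,0,0.004,0],[0,0,0.003,0],[0,0,0.002,0],[0,0,0.001,0],[0,0,0,0],[0,0,0,0]]'
python3 go.py 0.5178 -0.0061 0.0625 -28
```

```text
time: 23.38
ee_pos: [0.5187, -0.0063, 0.0765]
eef_rot: [0.857, 0.516, -0.0, 0.0]
ft_force: [-1.2, 0.6, -0.1]
width: 0.0088
grip_force: 15.0
time: 23.88
ee_pos: [0.5186, -0.0062, 0.0662]
eef_rot: [0.856, 0.516, 0.0, 0.0]
ft_force: [-0.8, -0.5, -1.4]
width: 0.0089
grip_force: 15.0
shift now-frame [-0.0003 -0.0008  0.0037] turn 0.003 j7 -0.53 tool z [ 0.  0. -1.]
```

```bash
python3 -m pendant '[[0,-0.0006,0.001,0.003],[0,0,0.001,0],[0,0,0.001,0],[0,0,0,0],[0,0,0,0]]'; python3 -m pendant '[[0,0,0.001,0],[0,0,0,0]]'
```

```text
time: 24.3
ee_pos: [0.518, -0.006, 0.063]
eef_rot: [0.857, 0.515, -0.0, -0.0]
ft_force: [-0.4, -0.4, -1.0]
width: 0.0089
grip_force: 15.0
time: 24.47
ee_pos: [0.5182, -0.006, 0.0622]
eef_rot: [0.857, 0.515, 0.0, 0.0]
ft_force: [0.4, -0.8, 0.9]
width: 0.0089
grip_force: 15.0
```

Barely touching, so I go 1 mm further in half steps, then release.

```bash
python3 -m pendant '[[0,0,0.0005,0],[0,0,0,0],[0,0,0,0]]'
python3 -m pendant '[[0,0,0.0003,0],[0,0,0,0]]'
```

```text
time: 24.72
ee_pos: [0.5183, -0.0061, 0.0622]
eef_rot: [0.857, 0.515, 0.0, 0.0]
ft_force: [-2.7, -0.8, 7.1]
width: 0.0089
grip_force: 15.0
time: 24.88
ee_pos: [0.5183, -0.006, 0.0622]
eef_rot: [0.857, 0.515, 0.0, 0.0]
ft_force: [-4.2, -0.6, 10.7]
width: 0.0088
grip_force: 15.0
```

```bash
python3 -m pendant '[[0,0,0,0],[0,0,0,0],[0,0,0,0],[0,0,0,0],[0,0,-0.01,0],[0,0,-0.03,0],[0,0,-0.04,0],[0,0,-0.03,0]]' 0.4 20
python3 go.py 0.41 0.235 0.22 -28; python3 go.py 0.405 0.326 0.13 -45.2
```

```text
time: 25.55
ee_pos: [0.5182, -0.0061, 0.1743]
eef_rot: [0.857, 0.515, 0.001, 0.0]
ft_force: [0.6, 0.2, 0.2]
width: 0.0345
grip_force: 0.0
shift now-frame [ 0.1621 -0.2086 -0.0458] turn -0.0001 j7 -0.55 tool z [ 0.001 -0.    -1.   ]
shift now-frame [ 0.24   -0.2559  0.0442] turn 0.3001 j7 -0.55 tool z [ 0.001 -0.    -1.   ]
```

```bash
python3 -m pendant '[[0.0133,-0.0142,0,0],[0.0267,-0.0284,0,0],[0.0267,-0.0284,0,0],[0.0267,-0.0284,0,0],[0.0267,-0.0284,0,0],[0.0267,-0.0284,0,0],[0.0267,-0.0284,0,0],[0.0267,-0.0284,0,0]]'
python3 -m pendant '[[0.0267,-0.0284,0,0],[0.0133,-0.0142,0,0],[0,0,0.005,0.1],[0,0,0.01,0.1],[0,0,0.01,0.1],[0,0,0,0],[0,0,0,0]]'
python3 see.py w5 tile_light
python3 go.py 0.405 0.326 0.072 -45.2
```

```text
time: 26.22
ee_pos: [0.4231, 0.2724, 0.1722]
eef_rot: [0.857, 0.515, 0.001, 0.0]
ft_force: [0.0, -0.1, -0.7]
width: 0.0349
grip_force: 0.0
time: 26.8
ee_pos: [0.4049, 0.326, 0.1466]
eef_rot: [0.924, 0.383, -0.0, 0.0]
ft_force: [-0.1, -0.3, -0.4]
width: 0.0347
grip_force: 0.0
tile_light [ 0.3984  0.3204 -0.8223] -47.1 0.944 [253. 214.  40.  79.] 0.89
shift now-frame [-0.0005 -0.0001  0.0752] turn 0.0033 j7 -1.58 tool z [ 0.001  0.001 -1.   ]
```

View pics/w5.png

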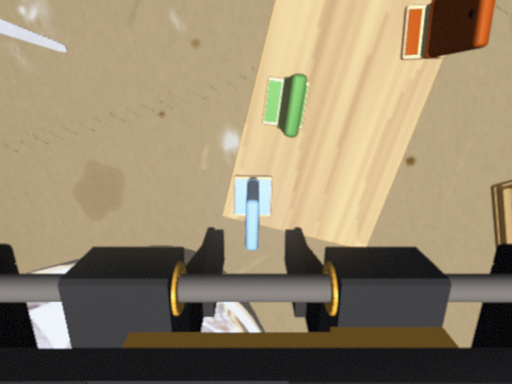

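Light sits at (253,210) between the fingers, with the bowl rim behind the gripper. I descend to the high grip.

```bash
python3 -m pendant '[[0,0,0.015,0.01],[0,0,0.02,0],[0,0,0.015,0],[0,0,0.01,0],[0,0,0,0],[0,0,0,0]]'
python3 -m pendant '[[0,0,0.008,0],[0,0,0.007,0],[0,0,0,0],[0,0,0,0]]'
python3 -m pendant '[[0,0,0,0],[0,0,0,0],[0,0,0,0],[0,0,0,0],[0,0,0,0],[0,0,0,0],[0,0,0,0]]' 0 20
python3 go.py 0.405 0.326 0.072 -46
```

```text
time: 27.4
ee_pos: [0.4052, 0.3262, 0.0867]
eef_rot: [0.926, 0.377, 0.0, -0.0]
ft_force: [0.5, 1.3, 0.3]
width: 0.0347
grip_force: 0.0
time: 27.73
ee_pos: [0.4049, 0.3259, 0.071]
eef_rot: [0.926, 0.377, -0.0, 0.0]
ft_force: [-0.1, 0.0, -0.4]
width: 0.0348
grip_force: 0.0
time: 28.32
ee_pos: [0.4051, 0.3261, 0.0713]
eef_rot: [0.926, 0.377, 0.0, 0.0]
ft_force: [0.1, 0.1, -0.3]
width: 0.0089
grip_force: 20.0
shift now-frame [-0.0001  0.     -0.0007] turn 0.0042 j7 -1.6 tool z [ 0.  0. -1.]
```

```bash
python3 -m pendant '[[0,0,-0.012,0],[0,0,-0.03,0],[0,0,-0.035,0],[0,0,-0.035,0],[0,0,-0.015,0],[0,0,0,0],[0,0,0,0]]'
python3 go.py 0.4939 -0.0510 0.19 -28
```

```text
time: 28.9
ee_pos: [0.4054, 0.3264, 0.1996]
eef_rot: [0.926, 0.377, 0.001, -0.0]
ft_force: [0.2, -0.0, -1.2]
width: 0.009
grip_force: 20.0
shift now-frame [-0.1999  0.3321  0.0092] turn -0.3099 j7 -1.58 tool z [ 0.002  0.001 -1.   ]
```

```bash
python3 -m pendant '[[-0.0091,0.0151,0,0],[-0.0182,0.0302,0,0],[-0.0182,0.0302,0,0],[-0.0182,0.0302,0,0],[-0.0182,0.0302,0,0],[-0.0182,0.0302,0,0],[-0.0182,0.0302,0,0],[-0.0182,0.0302,0,0]]'
python3 -m pendant '[[-0.0182,0.0302,0,0],[-0.0182,0.0302,0,0],[-0.0182,0.0302,0,0],[-0.0091,0.0151,0,0],[0,0,0,-0.11],[0,0,0,-0.1],[0,0,0,-0.1],[0,0,0,0]]'
python3 -m pendant '[[0,0,0,0],[0,0,0,0]]'
python3 go.py 0.4939 -0.0510 0.085 -28
```

```text
time: 29.57
ee_pos: [0.4645, 0.0667, 0.1971]
eef_rot: [0.926, 0.377, -0.001, -0.0]
ft_force: [1.4, -1.0, -0.9]
width: 0.0086
grip_force: 20.0
time: 30.23
ee_pos: [0.4926, -0.0516, 0.197]
eef_rot: [0.856, 0.517, -0.001, -0.001]
ft_force: [-0.4, 0.1, -0.0]
width: 0.0091
grip_force: 20.0
time: 30.4
ee_pos: [0.493, -0.0515, 0.1977]
eef_rot: [0.858, 0.514, -0.0, -0.0]
ft_force: [0.8, 0.1, -0.0]
width: 0.0091
grip_force: 20.0
shift now-frame [0.0009 0.0007 0.1127] turn -0.0031 j7 -0.47 tool z [-0.001 -0.    -1.   ]
```

```bash
python3 -m pendant '[[0.001,0.0005,0.015,-0.003],[0,0,0.03,0],[0,0,0.03,0],[0,0,0.025,0],[0,0,0.0125,0],[0,0,0,0],[0,0,0,0]]'
python3 -m pendant '[[0,0,0.005,0],[0,0,0.005,0],[0,0,0.003,0],[0,0,0,0],[0,0,0,0]]'
python3 go.py 0.4939 -0.0510 0.0693 -28
```

```text
time: 30.98
ee_pos: [0.494, -0.0509, 0.0856]
eef_rot: [0.857, 0.516, -0.001, -0.0]
ft_force: [0.1, 0.3, -0.3]
width: 0.0089
grip_force: 20.0
time: 31.4
ee_pos: [0.4944, -0.0509, 0.0729]
eef_rot: [0.856, 0.516, 0.0, 0.0]
ft_force: [-0.3, 0.3, -1.5]
width: 0.0089
grip_force: 20.0
shift now-frame [-0.0003 -0.0004  0.0036] turn 0.0029 j7 -0.43 tool z [ 0.  0. -1.]
```

```bash
python3 -m pendant '[[0,0,0.001,0.003],[0,0,0.001,0],[0,0,0.001,0],[0,0,0,0],[0,0,0,0]]'; python3 -m pendant '[[0,0,0.0006,0],[0,0,0,0],[0,0,0,0]]'
```

```text
time: 31.82
ee_pos: [0.4943, -0.0509, 0.0697]
eef_rot: [0.857, 0.515, 0.0, 0.0]
ft_force: [0.5, 0.4, 0.1]
width: 0.0084
grip_force: 20.0
time: 32.07
ee_pos: [0.4943, -0.0509, 0.0692]
eef_rot: [0.857, 0.515, 0.0, 0.0]
ft_force: [-0.2, 0.1, -0.5]
width: 0.0089
grip_force: 20.0
```

```bash
python3 -m pendant '[[0,0,0.0006,0],[0,0,0,0],[0,0,0,0]]'; python3 -m pendant '[[0,0,0.0004,0],[0,0,0,0],[0,0,0,0]]'
```

```text
time: 32.32
ee_pos: [0.4945, -0.0508, 0.069]
eef_rot: [0.857, 0.515, 0.0, -0.0]
ft_force: [-2.7, 0.9, 4.5]
width: 0.0091
grip_force: 20.0
time: 32.57
ee_pos: [0.4946, -0.0508, 0.069]
eef_rot: [0.857, 0.515, 0.0, -0.0]
ft_force: [-3.2, 1.3, 10.2]
width: 0.0088
grip_force: 20.0
```

Contact. I release, lift, and back off along the rail to inspect.

```bash
python3 -m pendant '[[0,0,0,0],[0,0,0,0],[0,0,0,0],[0,0,0,0],[0,0,-0.01,0],[0,0,-0.03,0],[0,0,-0.04,0],[0,0,-0.04,0]]' 0.4
python3 -m pendant '[[-0.01,0,-0.03,0],[-0.02,0,-0.03,0],[-0.02,0,-0.02,0],[-0.02,0,-0.02,0],[-0.02,0,-0.01,0],[-0.01,0,0,0],[0,0,0,0],[0,0,0,0]]'
python3 - <<'E'
from h import *
np.set_printoptions(precision=4,suppress=True)
c=shot("wrist","end"); s=shot("scene","endscene")
u=np.array([.4695,.8829]); v=np.array([.8829,-.4695])
for t in("end_white","tile_pale","tile_light","tile_mid","tile_deep","end_navy"):
    for d in r.outline_of(t,"wrist")[:2]:
        p,i=fit(c,d["mask"],.010); q=p[:2]-[.5037,-.0326]; print(t,"rail x,y mm",(q@v*1000).round(1),(q@u*1000).round(1),"yaw",np.degrees(p[2]).round(1),round(i,3))
E
```

```text
time: 33.23
ee_pos: [0.4935, -0.0511, 0.1898]
eef_rot: [0.857, 0.515, -0.001, -0.0]
ft_force: [2.1, 0.3, -0.2]
width: 0.0344
grip_force: 0.0
time: 33.9
ee_pos: [0.4472, -0.1387, 0.2975]
eef_rot: [0.857, 0.515, -0.0, -0.0]
ft_force: [-0.3, -0.1, -0.6]
width: 0.0347
grip_force: 0.0
end_white rail x,y mm 1.5 -147.6 yaw -28.7 0.937
tile_pale rail x,y mm 1.3 -91.0 yaw -28.2 0.931
tile_light rail x,y mm 1.6 -29.7 yaw -27.5 0.935
tile_mid rail x,y mm 1.9 29.1 yaw -27.6 0.951
tile_deep rail x,y mm 1.5 89.4 yaw -28.2 0.917
tile_deep rail x,y mm 1.8 29.9 yaw -27.5 0.961
```

View pics/end.png

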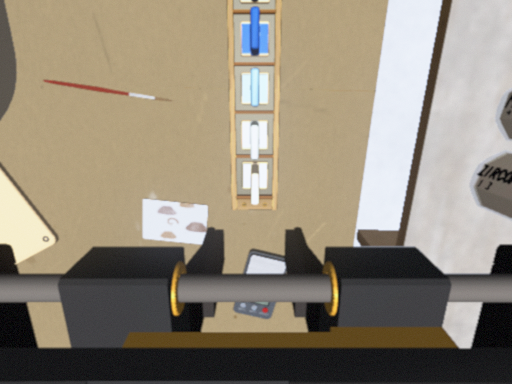

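View pics/endscene.png

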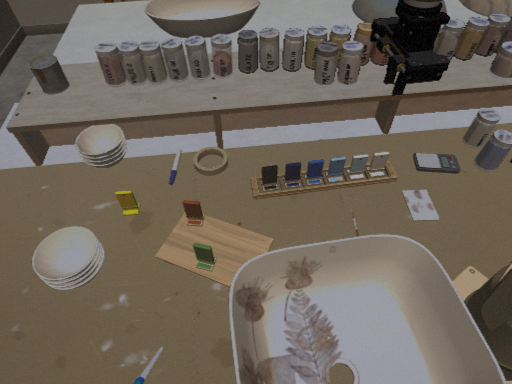

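The wrist view shows the row white (255,185), pale (255,138), light (255,88), mid (255,35), each centred and square in its bay. The scene view shows the full run from navy (270,178) to white (378,163), with brown and green still on the board. I hand in.

```bash
python3 -c "
from bench import r
print(r.close_job())"
```

```text
the job is handed in; nothing more can be done
None
```

The job is handed in at about 34 s: the four blue tiles stand in order from white to navy, centred within about 2 mm and square within about 1°, with the brown and green tiles left where they were and the end tiles still in their bays.

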